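Fit the accessories into the quick-release bar and hang up the headphones

ROBOT

A 6-joint arm with a two-finger parallel gripper is mounted at the origin on the work surface. World frame = base frame: x ahead of the robot, y to its left, z up, the work surface at z = 0. Lengths are in mm, angles in rad, forces in N, time in s.
With the tool pointing down it reaches from about 325 to 850 mm from the base axis. Payload 4.4 kg.
Tool frame: the origin (TCP) lies at the very end of the fingers, on their centre line; the grasp point (between the pads) lies 19 mm behind it (manip.grip_depth is the distance from the TCP to the grasp point, in mm); z points along the fingers, y is the direction in which the jaws open and shut (so a half turn about z gives the same grasp; the last joint's range is limited). The gripper opens to 94 mm and grips with 3 to 60 N. Pads are 16 mm wide; open, the fingers measure 119 mm over their backs; the gripper's body (75 mm by 177 mm) begins 78 mm behind the grasp point.
Start: joints at [-1.276, 0.207, 1.542, -0, 1.393, -0.15], TCP at [247.917, -518.811, 205.447] pointing down, gripper open.
Joint ranges: [-2.73, 2.73], [-0.86, 2.22], [0.23, 2.46], [-1.11, 4.25], [0.08, 2.63], [-2.82, 2.82]. Speed limits (rad/s): [2.79, 2.79, 3.14, 3.14, 3.14, 3.14].

INTERFACE

Orientations are given as a rotation vector (axis times angle).
In Python, from cell import get_state, get_image, finish_job, finder, manip gives the robot as it stands.
- The arm moves only by the tool apply_moves, never from a script. Its argument "rows" is a list of rows, each a list of 2 entries, a list of its own where there are three numbers: the shift along the world's x, y, z in mm, then the turn about the world's z in rad. A call has 1 to 10 rows; each row shifts and turns the commanded pose from where the row before left it; what a row does not reach is not made up. A row lasts 1/8 s, in which the tool goes at most 62.5 mm and 10.7 degrees, less where a joint would pass 70% of its speed; a pose out of reach is approached as far as the arm can. A call is refused whole if a number of a shift passes 62.5 or a number of a turn 0.188, either way. A call with a gripper value outside its range is refused whole. "gripper" is the finger opening in mm, from 0 to 94, set as the call begins (left out, the last holds). The fingers move at their own pace and stop on an object; the grip force is fixed at half the most. Time passes only in rows, so rows that do not move let the fingers close. It gives the time, the measured TCP pose, the force and the opening at its end, in the units of the state.
- get_state(): the state, without advancing time (a new reading comes with each control period).
- get_image(name): name is "scene" or "top"; returns a dict with "img" (384x512x3 uint8, red, green, blue), "z_map" (384x512 float32, mm along the optical axis (not along the pixel's ray), 0 where there is no reading), "fov_y" (degrees; the focal length in pixels is half the picture's height over the tangent of half this angle, whatever the lens; pixels are square), "cx", "cy" (the principal point, pixels), "rvec" (rotation vector, rad) and "tvec" (3), from world to camera coordinates, as OpenCV has them. Camera axes: x right, y down, z forward; pixel columns grow to the right and rows downward; lengths in mm; the calibration is good to about 2 mm. A picture is of the moment at which its call begins.
- finish_job(): hands the job in, once; it reports no verdict.
Trained networks look in a picture, given as the dict that the camera call returned (one of the last four; its "shot" number tells which), for a name from the list of things; names that differ only in an ending like _2 or _b are one class to them, and where a whole thing is asked for, a point or a joint stands for the part that bears it (a point fixed in the world has none). Each returns a list of dicts, best first, with "score" (0 to 1); they miss things now and then, are a little off and sometimes report something else, mostly with a low value. They report only what shows in the picture. A call takes as long as a camera call. They do not tell look-alikes from the thing itself.
- finder.masks_of(picture, thing): "region" (384x512 bool, what is visible of it) and "bbox" ([left, top, right, bottom] in pixels, round what is visible of it).
The state is a dict: "clock": time; "joint_pos": joint angles; "joint_velocities": joint speeds; "effort": joint torques, N m; "ee_pos": TCP position; "ee_rot": TCP orientation; "force": force on the tool from outside, world axes, zero at the start; "moment": the same for the moment, N m; "grip_width": opening from 0.0 (shut) to 1.0 (fully open).
Only numpy, scipy, OpenCV 4.12 (cv2) and the standard library are available. Lean on these libraries where they do the work, as an engineer would, in place of code of your own. Each camera call takes 0.05 s, during which the arm holds its last target. There are 200 camera calls.

TASK

Get the recording corner ready: lock every accessory that stands in the foam tray (microphone, pocket light, wireless receiver, mini ball head, whichever are there) upright into a quick-release coupler of its own on the accessory bar. For each one, stand the plug in a coupler's mouth, pull the spring sleeve fully down so that the plug drops home until its shoulder sits at the mouth, and let the sleeve spring all the way up again to lock it. Also hang the headphones by their band over the hanger's bar, and leave the other camera things on the shelf where they are.

Things in the scene. Friction and masses are not known exactly. Their poses are not given: they have to be found in the camera images.
- bar: graphite base plate 84 x 345 x 12 mm, fixed, with four equal bright quick-release couplers 85 mm apart in a row. Origin: centre of its underside; z up, y along the row. Each coupler: bore 30.4 mm wide with a flared lip, in a fixed tube 36 mm outside; dogs inside stop a plug with its end 21 mm below the mouth (it stands there by itself; pushing does not help) as long as the sleeve is up
- mouth1 (a point): centre of the coupler mouth at the +y end of the row, 62 mm above the shelf, axes as the bar's. When the sleeve is fully down the dogs draw back and the plug drops 11 mm by its own weight until it rests in the bore with its shoulder at the mouth
- sleeve1 (a joint): spring sleeve of mouth1's coupler: 0 = up (sprung forward, locking), 0.010 m = pulled fully down; frees the plug from about 9 mm on. Spring 6 N at 0, 12 N at 0.010; it does not stay down by itself. Fluted steel, 44 mm in diameter from 2 to 15 mm below the mouth when up, under that a finger rim 58 mm in diameter, 15 to 20 mm below the mouth
- mouth2 (a point): centre of the coupler mouth second from the +y end, 62 mm above the shelf, axes as the bar's. When home, a plug's end is 32 mm below the mouth and its shoulder at the mouth
- sleeve2 (a joint): spring sleeve of mouth2's coupler: 0 = up (sprung forward, locking), 0.010 m = pulled fully down; frees the plug from about 9 mm on. Spring 6 N at 0, 12 N at 0.010; it does not stay down by itself. Same as sleeve1
- mouth3 (a point): centre of the coupler mouth third from the +y end, 62 mm above the shelf, axes as the bar's. With the sleeve up again the dogs lie over the nose of a seated plug and lock it (1.5 mm play)
- sleeve3 (a joint): spring sleeve of mouth3's coupler: 0 = up (sprung forward, locking), 0.010 m = pulled fully down; frees the plug from about 9 mm on. Spring 6 N at 0, 12 N at 0.010; it does not stay down by itself. Same as sleeve1
- mouth4 (a point): centre of the coupler mouth at the -y end of the row, 62 mm above the shelf, axes as the bar's. Equal to the others
- sleeve4 (a joint): spring sleeve of mouth4's coupler: 0 = up (sprung forward, locking), 0.010 m = pulled fully down; frees the plug from about 9 mm on. Spring 6 N at 0, 12 N at 0.010; it does not stay down by itself. Same as sleeve1
- tray: loose grey foam tray 70 x 370 x 27 mm, 0.9 kg; four round wells in a row along y, 95 mm apart, 30.5 mm wide and 24 mm deep, in which the accessories stand upright. Origin: centre of its underside
- mic: compact grey microphone: a level tube 22 mm in diameter and 78 mm long along y, its axis 54 mm above the origin; 65 mm high in all, 110 g. Below: steel plug, same on all: nose 28 mm in diameter, 6 high; neck 15, up to 12; pilot 28, from 15.5; shoulder flange 35 mm in diameter, 32.5 to 36 mm up. Origin: centre of the plug's flat end; z up, y along the accessory. Absent from some starts.
- led: pocket LED light: upright grey slab 16 mm thick (x), 66 mm long (y) and 30 mm high, 36 to 66 mm above the origin, white face; 120 g. Below: steel plug, same on all: nose 28 mm in diameter, 6 high; neck 15, up to 12; pilot 28, from 15.5; shoulder flange 35 mm in diameter, 32.5 to 36 mm up. Origin: centre of the plug's flat end; z up, y along the accessory. Absent from some starts.
- rx: wireless receiver: upright pale box 22 mm thick (x), 42 mm long (y) and 30 mm high, 36 to 66 mm above the origin, dark screen; 120 g. Below: steel plug, same on all: nose 28 mm in diameter, 6 high; neck 15, up to 12; pilot 28, from 15.5; shoulder flange 35 mm in diameter, 32.5 to 36 mm up. Origin: centre of the plug's flat end; z up, y along the accessory. Absent from some starts.
- head: mini ball head: black barrel 28 mm in diameter, 36 to 52 mm above the origin, and over it a grey plate 28 (x) by 36 mm (y), 58 to 66 mm up; 120 g. Below: steel plug, same on all: nose 28 mm in diameter, 6 high; neck 15, up to 12; pilot 28, from 15.5; shoulder flange 35 mm in diameter, 32.5 to 36 mm up. Origin: centre of the plug's flat end; z up, y along the accessory. Absent from some starts.
- headset: rigid pale headphones, 180 g, standing on their ear cups, band up. Origin: midway between the cups on the underside; z up, y from cup to cup, x through the arch. 144 mm over the cups (each 50 mm deep in x, 60 high), 84 mm between them; band 28 mm wide (x), its padded crown 18 mm thick, highest and level at y = 0: top 151 mm, underside 133 mm above the origin
- crown (a point): middle of the underside of the headphones' band at its highest point, 133 mm above their origin; axes as theirs
- hanger: headphone hanger, fixed: a base plate 160 x 100 x 10 mm, an 18 mm post at the origin (underside) and on top of it one level silver bar, 16 mm in diameter, that runs from the post along the hanger's -x for 150 mm to a free end with a 24 mm black ball; axis of the bar 185 mm above the shelf
- hang_point (a point): on top of the hanger's bar, midway along it (78 mm from the post), 193 mm above the shelf; axes as the hanger's
- blower: bystander: teal silicone blower, 54 mm in diameter, 110 mm high, origin under its centre
- teleconverter: bystander: silver teleconverter, 64 mm in diameter, 32 mm high, origin under its centre
- uv_filter: bystander: glass UV filter lying flat, 67 mm in diameter, 6 mm thick, origin under its centre
- level: bystander: small clear hot-shoe level, a 22 mm cube, origin under its centre
There are look-alikes about, which are no part of the job. What is shaped like the led but brown is not meant.

How it is judged (in metres and radians):
At the end, for the whole second after the job is handed in: Each accessory present upright (7 degrees) in its own coupler, within 4 mm of its axis, plug end 29.5 mm or more below the mouth; all sleeves up within 2.5 mm; headphones at rest, held by the hanger's bar under the band, clear of the shelf, within 26 degrees of upright, 20 to 135 mm from the post (((horizontal distance between mic and mouth1 below 0.004 m and z of mic in the frame of mouth1 below -0.0295 m and angle between mic's own z axis and vertical below 0.12 rad and value of joint sleeve1 below 0.0025 m) or (horizontal distance between mic and mouth2 below 0.004 m and z of mic in the frame of mouth2 below -0.0295 m and angle between mic's own z axis and vertical below 0.12 rad and value of joint sleeve2 below 0.0025 m) or (horizontal distance between mic and mouth3 below 0.004 m and z of mic in the frame of mouth3 below -0.0295 m and angle between mic's own z axis and vertical below 0.12 rad and value of joint sleeve3 below 0.0025 m) or (horizontal distance between mic and mouth4 below 0.004 m and z of mic in the frame of mouth4 below -0.0295 m and angle between mic's own z axis and vertical below 0.12 rad and value of joint sleeve4 below 0.0025 m)) and ((horizontal distance between led and mouth1 below 0.004 m and z of led in the frame of mouth1 below -0.0295 m and angle between led's own z axis and vertical below 0.12 rad and value of joint sleeve1 below 0.0025 m) or (horizontal distance between led and mouth2 below 0.004 m and z of led in the frame of mouth2 below -0.0295 m and angle between led's own z axis and vertical below 0.12 rad and value of joint sleeve2 below 0.0025 m) or (horizontal distance between led and mouth3 below 0.004 m and z of led in the frame of mouth3 below -0.0295 m and angle between led's own z axis and vertical below 0.12 rad and value of joint sleeve3 below 0.0025 m) or (horizontal distance between led and mouth4 below 0.004 m and z of led in the frame of mouth4 below -0.0295 m and angle between led's own z axis and vertical below 0.12 rad and value of joint sleeve4 below 0.0025 m)) and ((horizontal distance between rx and mouth1 below 0.004 m and z of rx in the frame of mouth1 below -0.0295 m and angle between rx's own z axis and vertical below 0.12 rad and value of joint sleeve1 below 0.0025 m) or (horizontal distance between rx and mouth2 below 0.004 m and z of rx in the frame of mouth2 below -0.0295 m and angle between rx's own z axis and vertical below 0.12 rad and value of joint sleeve2 below 0.0025 m) or (horizontal distance between rx and mouth3 below 0.004 m and z of rx in the frame of mouth3 below -0.0295 m and angle between rx's own z axis and vertical below 0.12 rad and value of joint sleeve3 below 0.0025 m) or (horizontal distance between rx and mouth4 below 0.004 m and z of rx in the frame of mouth4 below -0.0295 m and angle between rx's own z axis and vertical below 0.12 rad and value of joint sleeve4 below 0.0025 m)) and ((horizontal distance between head and mouth1 below 0.004 m and z of head in the frame of mouth1 below -0.0295 m and angle between head's own z axis and vertical below 0.12 rad and value of joint sleeve1 below 0.0025 m) or (horizontal distance between head and mouth2 below 0.004 m and z of head in the frame of mouth2 below -0.0295 m and angle between head's own z axis and vertical below 0.12 rad and value of joint sleeve2 below 0.0025 m) or (horizontal distance between head and mouth3 below 0.004 m and z of head in the frame of mouth3 below -0.0295 m and angle between head's own z axis and vertical below 0.12 rad and value of joint sleeve3 below 0.0025 m) or (horizontal distance between head and mouth4 below 0.004 m and z of head in the frame of mouth4 below -0.0295 m and angle between head's own z axis and vertical below 0.12 rad and value of joint sleeve4 below 0.0025 m)) and value of joint each of sleeve1, sleeve2, sleeve3, sleeve4 below 0.0025 m and x of crown in the frame of hanger between -0.135 and -0.015 m and y of crown in the frame of hanger between -0.035 and 0.035 m and z of crown in the frame of hanger above 0.18 m and angle between headset's own z axis and vertical below 0.45 rad and contact force between headset and hanger above 0.3 N); the robot touches nothing.
It fails at once if the blower is moved more than 3 cm (distance of blower from where it was at the start of the episode above 0.03 m).
It fails at once if the teleconverter is moved more than 3 cm (distance of teleconverter from where it was at the start of the episode above 0.03 m).
It fails at once if the uv filter is moved more than 3 cm (distance of uv_filter from where it was at the start of the episode above 0.03 m).
It fails at once if the level is moved more than 3 cm (distance of level from where it was at the start of the episode above 0.03 m).
Of mic, led, rx, head only 3 to 4 are there at a start; the rules pass over those that are not, and their reading is None.
At some moment in a run one of tray may be knocked a few centimetres aside while the robot is not near it.
It also fails if it takes over 210 s, if anything falls off the work surface, if the arm or the gripper's body presses on something with over 40 N, if the wrist force passes 120 N, or if a joint passes its speed limit or range.

## Working session

There is one attempt and no reset: what is moved stays moved. The work goes in short steps, Python scripts to look and compute and a tool call to move; the robot and the scene stay as the last step left them, time stands still between calls to the robot, and variables do not carry over. Pictures are saved under pics/ and viewed, about 12 in all and at most 16, crops included, and the job is handed in when it is done.

Besides the shell and the picture viewer there is one more tool, called after ">>>" by a JSON object that holds its "method" and its "body", one argument or row to a line. apply_moves: Moves the arm, as the interface text tells. Its arguments: {"type":"object","properties":{"rows":{"type":"array","items":{"type":"array"}},"gripper":{"type":"number"}},"required":["rows"]}

```bash
ls; mkdir -p pics; cat > h.py <<'E'
import numpy as np, cv2
from cell import get_state,get_image,finish_job,finder,manip
def cloud(p):
    z=p["z_map"].astype(float); H,W=z.shape
    f=H/2/np.tan(np.radians(p["fov_y"])/2)
    u,v=np.meshgrid(np.arange(W),np.arange(H))
    c=np.stack([(u-p["cx"])*z/f,(v-p["cy"])*z/f,z],-1)
    R,_=cv2.Rodrigues(np.array(p["rvec"],float))
    w=(c-np.array(p["tvec"],float).ravel())@R
    w[z==0]=np.nan
    return w
def save(p,n,box=None,s=1):
    im=p["img"][...,::-1]
    if box: im=im[box[1]:box[3],box[0]:box[2]]
    cv2.imwrite("pics/"+n,cv2.resize(im,None,fx=s,fy=s,interpolation=cv2.INTER_CUBIC))
E
python3 - <<'E'
from h import *
s=get_state();print(s)
ps={n:get_image(n) for n in("scene","top")}
for n,p in ps.items():
    save(p,n+"0.png",s=1.5); w=cloud(p); print(n,p["fov_y"],p["tvec"],p["rvec"])
    for t in["bar","tray","mic","led","rx","head","headset","hanger","blower","teleconverter","uv_filter","level"]:
        for d in finder.masks_of(p,t)[:3]:
            q=w[d["region"]];q=q[~np.isnan(q[:,0])]
            if len(q)==0: print(t,d["score"],d["bbox"]);continue
            print(t,round(d["score"],2),np.round(d["bbox"]),"med",np.round(np.median(q,0)),"lo",np.round(np.percentile(q,2,axis=0)),"hi",np.round(np.percentile(q,98,axis=0)))
E
```

```text
pics
{'clock': 0.0, 'joint_pos': array([-1.27548048e+00,  2.07429735e-01,  1.54291070e+00,  4.77906330e-05,
        1.39348459e+00, -1.50503636e-01]), 'joint_velocities': array([-9.39394073e-04, -2.61831829e-03, -7.61356573e-05,  6.09557223e-04,
       -1.47309179e-03, -4.15032988e-04]), 'effort': array([-5.55130118e-04, -3.70876586e+01, -2.81418979e+01,  6.97878515e-02,
        3.60289821e-02, -1.77143952e-04]), 'ee_pos': array([ 247.71029953, -518.03824927,  204.30579145]), 'ee_rot': array([-3.06169258e+00, -6.94000604e-01,  1.79865885e-04]), 'force': array([ 0.56112281, -0.51520388,  0.38826893]), 'moment': array([-0.00407037, -0.01753819, -0.00337245]), 'grip_width': 0.9969039907717284}
scene 44.39646466638192 [-274.41650111 -248.23384062 1545.30291495] [ 2.04719872  1.24943933 -0.50687269]
bar 0.79 [177. 209. 321. 279.] med [627. -34.  13.] lo [ 575. -185.    5.] hi [670. 131.  60.]
bar 0.71 [239. 281. 265. 320.] med [ 787. -108.   53.] lo [ 757. -128.   -1.] hi [802. -81. 104.]
bar 0.25 [233. 169. 261. 190.] med [437.  51.  55.] lo [355.  20.  -1.] hi [446.  86.  70.]
tray 0.62
[... 2819 characters left out ...]
t 0.5 [209. 167. 323. 202.] med [608. -21.  14.] lo [ 561. -185.    6.] hi [664. 142.  62.]
hanger 0.89 [366. 170. 416. 238.] med [ 504. -356.   10.] lo [ 414. -418.   -0.] hi [ 586. -312.  194.]
blower 0.66 [276. 117. 297. 137.] med [766. -99.  56.] lo [ 751. -126.   -1.] hi [797. -78. 100.]
blower 0.18 [366. 269. 388. 293.] med [ 307. -296.   31.] lo [ 277. -327.    0.] hi [ 337. -269.   36.]
teleconverter 0.64 [362. 268. 388. 291.] med [ 305. -296.   31.] lo [ 277. -327.   14.] hi [ 334. -269.   36.]
uv_filter 0.67 [212. 125. 238. 148.] med [775.  85.   4.] lo [745.  54.  -1.] hi [806. 116.   9.]
level 0.59 [169. 286. 179. 297.] med [323. 265.  21.] lo [311. 253.  -1.] hi [336. 280.  26.]
```

```bash
python3 - <<'E'
import cv2,numpy as np
a=cv2.imread("pics/top0.png");cv2.imwrite("pics/a.png",cv2.resize(a[150:470,140:640],None,fx=1.6,fy=1.6,interpolation=3))
b=cv2.imread("pics/scene0.png");cv2.imwrite("pics/b.png",cv2.resize(b[200:500,80:610],None,fx=1.5,fy=1.5,interpolation=3))
E
```

```text
(no output)
```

View pics/a.png

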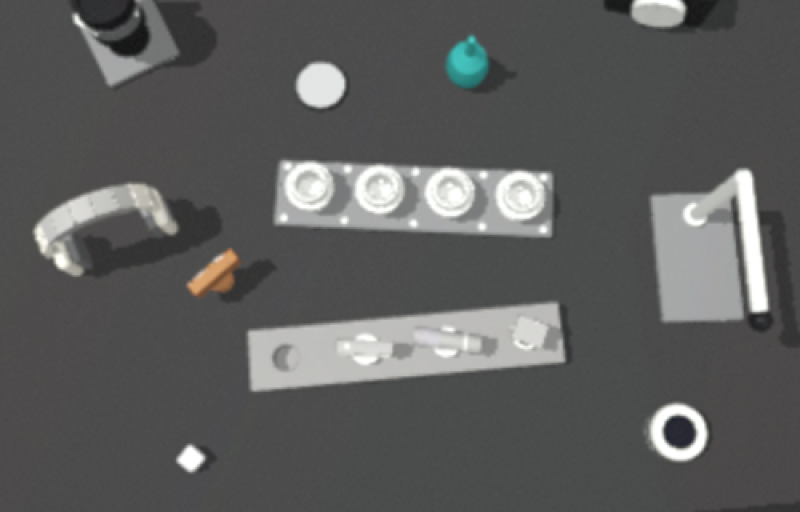

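View pics/b.png

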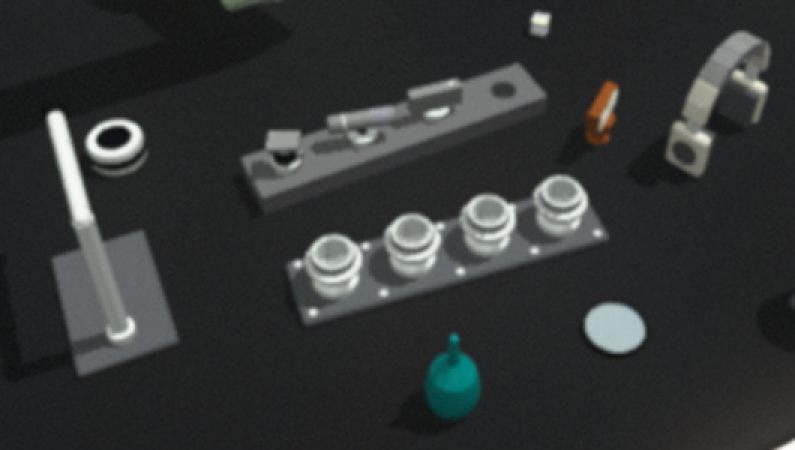

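Top crop: the tray holds led (365,348), mic (447,340) and ball head (530,332), with one empty well at (285,357), so there is no rx. The brown led look-alike lies loose at (213,272) and is not to be used. Headset is at (110,215), the hanger at (700,215). Couplers 1–4 are at (310,185), (380,188), (450,192) and (520,195).

```bash
cat > m.py <<'E'
from h import *
def rect(q):
    (c,s,a)=cv2.minAreaRect(q[:,:2].astype(np.float32))
    if s[0]<s[1]: a+=90; s=s[::-1]
    a=(a+90)%180-90
    return np.round(c,1),np.round(s,1),round(a,1)   # long axis angle from x, deg
def sel(w,box,z0,z1):
    q=w.reshape(-1,3); 
    with np.errstate(invalid='ignore'):
        return q[(q[:,0]>box[0])&(q[:,0]<box[1])&(q[:,1]>box[2])&(q[:,1]<box[3])&(q[:,2]>z0)&(q[:,2]<z1)]
E
python3 - <<'E'
from m import *
from scipy.optimize import least_squares
for n in("scene","top"):
    w=cloud(get_image(n)); print(n)
    f=sel(w,(480,720,-250,250),-6,6);print("table z",np.median(f[:,2]))
    q=sel(w,(540,680,-200,160),8,18);print("bar",rect(q),np.median(q[:,2]))
    q=sel(w,(560,670,-200,160),55,68)
    for y in(107,22,-63,-148):
        r=q[abs(q[:,1]-y)<40]
        if len(r)<5: print(y,len(r));continue
        # circle fit to outer edge of points
        c,rad=cv2.minEnclosingCircle(r[:,:2].astype(np.float32)); print("mouth",y,len(r),np.round(c,1),round(rad,1),np.round(r.mean(0),1))
    q=sel(w,(370,500,-200,210),21,33);print("tray",rect(q),len(q),np.median(q[:,2]))
    for nm,a,b in(("head",-165,-105),("mic",-95,5),("led",10,95)):
        q=sel(w,(400,470,a,b),61,74);print(nm,rect(q),len(q),np.percentile(q[:,2],[50,95]))
    q=sel(w,(520,680,250,430),145,160);print("crown top",rect(q),len(q))
    q=sel(w,(520,680,250,430),10,170);print("headset",rect(q),len(q))
    q=sel(w,(380,620,-450,-290),170,205);print("hbar",rect(q),len(q),np.percentile(q[:,2],95))
    q=sel(w,(380,680,-450,-290),6,14);print("hbase",rect(q),len(q))
E
```

```text
scene
table z -1.3454111548846668
bar (array([616.5, -22.5]), array([343.8,  86.4]), 82.6) 10.782117448133118
mouth 107 127 [632.  104.9] 23.8 [633.5 103.3  58.5]
mouth 22 132 [622.1  20.7] 23.5 [622.4  20.4  58.5]
mouth -63 143 [610.6 -63.1] 23.1 [611.  -64.7  58.4]
mouth -148 148 [ 599.8 -147.1] 23.9 [ 600.  -148.2   58.5]
tray (array([432.7,   5.8]), array([371.7,  74.8]), -89.7) 1962 25.254024894873517
head (array([ 433.8, -137.4]), array([35.2, 30.7]), 69.5) 135 [66.85062276 70.15797181]
mic (array([433.6, -42.9]), array([77.1, 21.3]), 78.2) 149 [65.03342211 68.43242337]
led (array([431. ,  51.8]), array([65.5, 18.9]), 85.8) 132 [66.42739064 69.84000367]
crown top (array([600.6, 341.6]), array([62.6, 28.4]), -72.8) 142
headset (array([600.6, 346. ]), array([148.2,  49.8]), -71.7) 1356
hbar (array([ 489.3, -360.3]), array([167.6,  21.9]), -3.9) 525 193.55328620940838
hbase (array([ 514. , -360.7]), array([162.8,  99.3]), -3.1) 1851
top
table z -0.20628242833640859
bar (array([613.9, -20.3]), array([343.8,  84.8]), 82.6) 11.863963210166963
mouth 107 109 [630.7 105.2] 22.9 [630.8 104.5  59.7]
mouth 22 105 [620.1  21.6] 22.8 [618.5  21.6  59.7]
mouth -63 104 [608.4 -62.2] 22.2 [608.1 -62.5  60. ]
mouth -148 110 [ 597.2 -148. ] 23.1 [ 597.3 -147.3   59.2]
tray (array([430.8,   5.7]), array([370.7,  70.4]), -89.6) 2525 26.621644023715735
head (array([ 431.7, -136.2]), array([35.5, 27.7]), 65.2) 134 [68.11594226 71.71074941]
mic (array([430.9, -41.6]), array([76.4, 20.3]), 78.0) 197 [65.79608433 69.4466374 ]
led (array([429.9,  53.5]), array([65.7, 14. ]), 84.8) 140 [68.03293483 70.99180921]
crown top (array([597.5, 347.1]), array([66.9, 30.3]), -67.5) 224
headset (array([595.5, 344.8]), array([141.4,  44.2]), -70.1) 968
hbar (array([ 486. , -356.2]), array([168.2,  22.4]), -1.7) 484 195.29879226396937
hbase (array([ 515.3, -378.8]), array([263.9, 139.4]), -2.5) 1516
```

>>> {"method": "apply_moves", "body": {
  "rows": [
    [[0,0,40],0],
    [[20,42,0],0.08],
    [[20,42,0],0.08],
    [[20,42,0],0.08],
    [[20,42,0],0.08],
    [[20,42,0],0.08],
    [[20,42,-20],0.08],
    [[20,42,-30],0.08],
    [[20,42,-30],0.08],
    [[25,45,-30],0.08]
  ],
  "gripper": 70
}}

```text
clock: 2.65
ee_pos: [433.6, -136.7, 135.0]
ee_rot: [2.62, 1.731, 0.001]
force: [0.2, 0.1, -0.3]
grip_width: 0.744
```

>>> {"method": "apply_moves", "body": {
  "rows": [
    [[0,0,0],0]
  ]
}}

```text
clock: 2.78
ee_pos: [431.6, -134.0, 132.9]
ee_rot: [-2.613, -1.734, 0.004]
force: [-0.3, -0.2, 0.6]
grip_width: 0.739
```

```bash
python3 - <<'E'
from m import *
for i in range(4): s=get_state(); print(np.round(s["ee_pos"],1),s["clock"])
for n in("scene","top"):
    p=get_image(n); w=cloud(p); print(n)
    q=sel(w,(350,520,-230,-50),128,160); print("fingers",rect(q),len(q),np.round(q.mean(0),1))
    q=sel(w,(350,520,-230,-50),160,205); print("fingers hi",rect(q),len(q),np.round(q.mean(0),1))
    q=sel(w,(370,500,-200,210),21,33);print("tray",rect(q),len(q))
    q=sel(w,(400,470,-165,-105),61,74);print("head",rect(q),len(q))
    save(p,n+"1.png",(150,120,350,280),3)
E
python3 -c "
import cv2,numpy as np
a=[cv2.imread('pics/%s1.png'%n) for n in('scene','top')]
cv2.imwrite('pics/c.png',cv2.resize(np.vstack([x[:,:] for x in a]),(500,800))[:, :])"
```

```text
[ 431.6 -134.   132.9] 2.775
[ 431.6 -134.   132.9] 2.775
[ 431.6 -134.   132.9] 2.775
[ 431.6 -134.   132.9] 2.775
scene
fingers (array([ 475.4, -151.2]), array([20.6, 11.3]), 86.6) 53 [ 474.9 -151.9  149.8]
fingers hi (array([ 437.4, -137. ]), array([88.8, 18.7]), -22.7) 135 [ 465.5 -148.9  183.2]
tray (array([431.9,   5.8]), array([371.5,  76.7]), -89.3) 1975
head (array([ 434.1, -137.9]), array([36.5, 29.9]), 63.5) 137
top
fingers (array([0., 0.]), array([0., 0.]), 0.0) 0 [nan nan nan]
fingers hi (array([0., 0.]), array([0., 0.]), 0.0) 0 [nan nan nan]
tray (array([430.7,  38.2]), array([305.2,  70.6]), -89.6) 1971
head (array([0., 0.]), array([0., 0.]), 0.0) 0<stdin>:5: RuntimeWarning: Mean of empty slice.
  ret = um.true_divide(
<stdin>:6: RuntimeWarning: Mean of empty slice.
```

>>> {"method": "apply_moves", "body": {
  "rows": [
    [[0,0,0],0],
    [[0,0,0],0]
  ]
}}

```text
clock: 3.12
ee_pos: [433.3, -139.3, 136.4]
ee_rot: [2.623, 1.725, 0.001]
force: [0.1, 0.6, 0.1]
grip_width: 0.743
```

>>> {"method": "apply_moves", "body": {
  "rows": [
    [[0,0,0],0],
    [[0,0,0],0]
  ]
}}

```text
clock: 3.38
ee_pos: [432.9, -138.3, 135.7]
ee_rot: [2.623, 1.728, 0.0]
force: [0.6, 0.1, -1.3]
grip_width: 0.743
```

>>> {"method": "apply_moves", "body": {
  "rows": [
    [[0,0.5,-30],0],
    [[0,0,-30],0],
    [[0,0,-20],0],
    [[0,0,-13],0],
    [[0,0,0],0]
  ]
}}

```text
clock: 4.0
ee_pos: [432.2, -137.0, 41.7]
ee_rot: [-2.621, -1.728, 0.002]
force: [0.8, 0.0, 0.3]
grip_width: 0.741
```

>>> {"method": "apply_moves", "body": {
  "rows": [
    [[0,0,0],0],
    [[0,0,0],0],
    [[0,0,0],0],
    [[0,0,0],0],
    [[0,0,0],0],
    [[0,0,0],0]
  ],
  "gripper": 10
}}

```text
clock: 4.75
ee_pos: [433.0, -137.3, 42.6]
ee_rot: [-2.623, -1.729, -0.0]
force: [-0.5, -0.7, 0.9]
grip_width: 0.297
```

>>> {"method": "apply_moves", "body": {
  "rows": [
    [[0,0,15],0],
    [[0,0,30],0],
    [[0,0,40],0],
    [[0,0,33],0],
    [[33,-2.5,0],0.055],
    [[33,-2,0],0.055],
    [[34,-2,0],0.055],
    [[33,-2,0],0.055],
    [[33,-2,0],0.054],
    [[0,0,0],0]
  ]
}}

```text
clock: 6.0
ee_pos: [600.4, -147.9, 160.8]
ee_rot: [2.361, 2.072, 0.001]
force: [-0.0, 0.5, -2.3]
grip_width: 0.295
```

>>> {"method": "apply_moves", "body": {
  "rows": [
    [[0,0,-30],0],
    [[0,0,0],0],
    [[0,0,0],0],
    [[0,0,0],0]
  ]
}}

```text
clock: 6.5
ee_pos: [599.5, -148.2, 132.1]
ee_rot: [2.361, 2.07, 0.002]
force: [0.1, -0.5, -0.4]
grip_width: 0.295
```

```bash
python3 - <<'E'
from m import *
for n in("scene","top"):
    p=get_image(n); w=cloud(p); print(n)
    q=sel(w,(560,640,-190,-105),87,97); print("plug low",rect(q),len(q),np.round(q.mean(0),1))
    q=sel(w,(560,640,-190,-105),100,128); print("hi",len(q))
    q=sel(w,(370,500,-200,210),21,33);print("tray",rect(q),len(q))
    P=lambda X: cv2.projectPoints(np.float64([X]),np.float64(p["rvec"]),np.float64(p["tvec"]),np.float64([[384/2/np.tan(np.radians(p["fov_y"]/2)),0,p["cx"]],[0,384/2/np.tan(np.radians(p["fov_y"]/2)),p["cy"]],[0,0,1]]),None)[0].ravel()
    print(P((598.9,-147.8,62)),P((598.9,-147.8,90)))
    u,v=P((598.9,-147.8,75)).astype(int)
    save(p,n+"2.png",(u-50,v-50,u+50,v+40),4)
E
python3 -c "
import cv2,numpy as np
a=[cv2.imread('pics/%s2.png'%n) for n in('scene','top')]
cv2.imwrite('pics/d.png',np.hstack(a))"
```

```text
scene
plug low (array([ 605. , -150.2]), array([26.8, 13.7]), 71.7) 38 [ 606.3 -150.7   95.2]
hi 77
tray (array([432.7,   5.5]), array([371.6,  76. ]), -89.5) 1475
[200.9871461  244.36079669] [200.1997999  236.40087237]
top
plug low (array([0., 0.]), array([0., 0.]), 0.0) 0 [nan nan nan]
hi 0
tray (array([430.3,  74.5]), array([233.8,  70.1]), -89.6) 1552
[310.7565316  179.32530335] [312.04403974 176.77201248]<stdin>:4: RuntimeWarning: Mean of empty slice.
  ret = um.true_divide(
```

View pics/d.png

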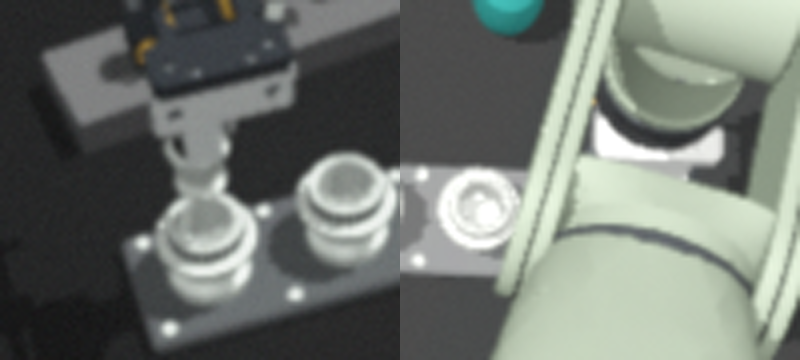

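```bash
cat >> m.py <<'E'
from scipy.optimize import least_squares
def circ(q,r,c0):
    f=lambda c:np.hypot(*(q[:,:2]-c).T)-r
    s=least_squares(f,c0,loss="soft_l1",f_scale=1.5); return np.round(s.x,1),round(np.median(abs(s.fun)),1)
E
python3 - <<'E'
from m import *
for k in range(2):
    w=cloud(get_image("scene"))
    B=(560,640,-190,-105)
    for z0,z1,r in((90,97,14),(106,124,14),(124.5,128,17.5)):
        q=sel(w,B,z0,z1); print(z0,len(q),circ(q,r,(606,-148)) if len(q)>4 else "")
    q=sel(w,B,45,56); print("sleeve",len(q),circ(q,22,(600,-148)))
    q=sel(w,B,42.5,46.5); print("rim",len(q),circ(q,29,(600,-148)))
E
```

```text
90 36 (array([ 596.7, -147.7]), np.float64(1.5))
106 47 (array([ 598.9, -148. ]), np.float64(0.7))
124.5 22 (array([ 598.1, -147.2]), np.float64(1.3))
sleeve 173 (array([ 602. , -148.3]), np.float64(3.0))
rim 105 (array([ 595.8, -147. ]), np.float64(2.9))
90 32 (array([ 596. , -147.6]), np.float64(1.7))
106 47 (array([ 599., -148.]), np.float64(0.9))
124.5 22 (array([ 599. , -147.4]), np.float64(1.4))
sleeve 171 (array([ 601.7, -148.8]), np.float64(3.2))
rim 104 (array([ 596. , -147.6]), np.float64(2.7))
```

>>> {"method": "apply_moves", "body": {
  "rows": [
    [[0.7,0,-15],0],
    [[0,0,-10],0],
    [[0,0,-5],0],
    [[0,0,-5],0],
    [[0,0,-5],0],
    [[0,0,0],0]
  ]
}}

```text
clock: 7.45
ee_pos: [599.4, -147.7, 90.0]
ee_rot: [-2.362, -2.071, 0.0]
force: [1.0, -0.3, -1.6]
grip_width: 0.293
```

>>> {"method": "apply_moves", "body": {
  "rows": [
    [[0,0,-5],0],
    [[0,0,-3],0],
    [[0,0,0],0]
  ]
}}

```text
clock: 7.82
ee_pos: [599.4, -147.8, 82.0]
ee_rot: [-2.362, -2.071, 0.0]
force: [-0.3, -0.2, -1.9]
grip_width: 0.294
```

>>> {"method": "apply_moves", "body": {
  "rows": [
    [[0,0,-1],0],
    [[0,0,0],0],
    [[0,0,0],0],
    [[0,0,0],0],
    [[0,0,0],0]
  ],
  "gripper": 49
}}

```text
clock: 8.45
ee_pos: [599.7, -147.9, 81.5]
ee_rot: [2.362, 2.071, 0.0]
force: [0.7, 0.4, -0.6]
grip_width: 0.52
```

>>> {"method": "apply_moves", "body": {
  "rows": [
    [[0,0,-15],0],
    [[0,0,-10],0],
    [[0,0,-7],0],
    [[0,0,-5],0],
    [[0,0,-2],0],
    [[0,0,0],0]
  ]
}}

```text
clock: 9.2
ee_pos: [598.8, -147.5, 43.1]
ee_rot: [-2.36, -2.07, 0.002]
force: [-3.5, 1.4, 7.1]
grip_width: 0.525
```

>>> {"method": "apply_moves", "body": {
  "rows": [
    [[0,0,-2],0],
    [[0,0,-2],0],
    [[0,0,-1],0],
    [[0,0,0],0],
    [[0,0,0],0]
  ]
}}

```text
clock: 9.82
ee_pos: [598.8, -147.5, 39.0]
ee_rot: [-2.36, -2.07, 0.002]
force: [-5.6, 2.4, 10.0]
grip_width: 0.519
```

>>> {"method": "apply_moves", "body": {
  "rows": [
    [[0,0,-0.5],0],
    [[0,0,0],0],
    [[0,0,0],0]
  ]
}}

```text
clock: 10.2
ee_pos: [598.8, -147.5, 38.5]
ee_rot: [-2.36, -2.07, 0.002]
force: [-5.6, 2.2, 10.4]
grip_width: 0.518
```

>>> {"method": "apply_moves", "body": {
  "rows": [
    [[0,0,-1],0],
    [[0,0,-1],0],
    [[0,0,0],0],
    [[0,0,0],0]
  ]
}}

```text
clock: 10.7
ee_pos: [598.9, -147.5, 37.2]
ee_rot: [-2.36, -2.071, 0.002]
force: [-7.2, 2.4, 14.3]
grip_width: 0.52
```

```bash
python3 - <<'E'
from m import *
for n in ("scene",):
    p=get_image(n); w=cloud(p)
    q=sel(w,(560,640,-190,-105),62,180); print(len(q))
    save(p,n+"3.png",(130,170,250,270),6)
E
```

```text
534
```

View pics/scene3.png

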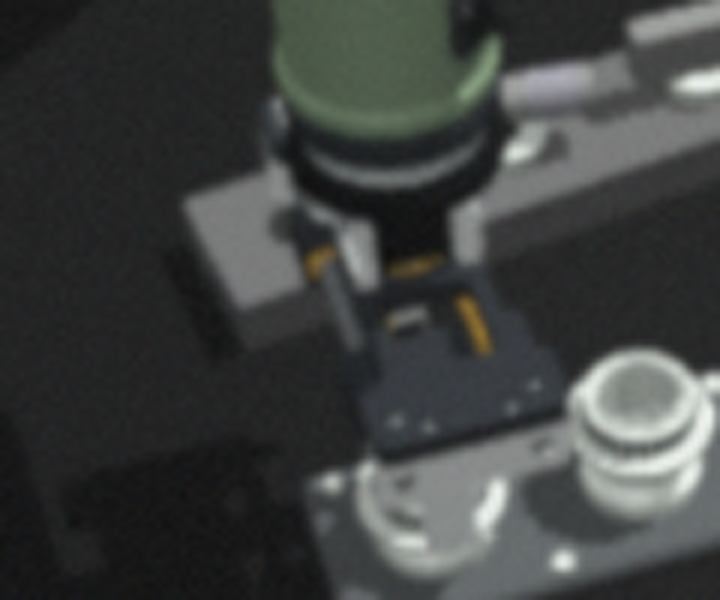

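>>> {"method": "apply_moves", "body": {
  "rows": [
    [[0,0,-1],0],
    [[0,0,0],0],
    [[0,0,0],0],
    [[0,0,0],0]
  ]
}}

```text
clock: 11.25
ee_pos: [598.9, -147.6, 37.2]
ee_rot: [-2.36, -2.071, 0.002]
force: [-8.8, 2.4, 19.1]
grip_width: 0.523
```

>>> {"method": "apply_moves", "body": {
  "rows": [
    [[0,0,3],0],
    [[0,0,5],0],
    [[0,0,8],0],
    [[0,0,20],0],
    [[0,0,30],0],
    [[0,0,40],0],
    [[0,0,20],0],
    [[-40,20,0],0],
    [[-40,20,0],0],
    [[-40,20,0],0]
  ]
}}

```text
clock: 12.5
ee_pos: [478.3, -87.2, 159.7]
ee_rot: [-2.362, -2.071, 0.0]
force: [0.5, -0.3, 0.6]
grip_width: 0.52
```

```bash
python3 - <<'E'
from m import *
for n in("scene","top"):
    p=get_image(n); w=cloud(p); print(n)
    q=sel(w,(560,640,-190,-105),62,140); print("head at mouth4",len(q), np.round(np.percentile(q[:,2],[5,50,95]),1) if len(q) else "")
    q=q[q[:,2]>86]; print(rect(q) if len(q)>4 else "")
    q=sel(w,(370,500,-200,210),21,33);print("tray",rect(q),len(q))
    for nm,a,b in(("mic",-95,5),("led",10,95)):
        q=sel(w,(400,470,a,b),61,74);print(nm,rect(q) if len(q)>4 else "",len(q))
E
```

```text
scene
head at mouth4 299 [63.2 92.4 96.8]
(array([ 599. , -147.5]), array([36. , 29.2]), 80.3)
tray (array([432. ,   6.1]), array([372.7,  77. ]), -89.7) 2078
mic (array([434.3, -43.1]), array([76.6, 20.5]), 73.9) 150
led (array([431.5,  51.2]), array([64. , 21.5]), 86.4) 134
top
head at mouth4 0 

tray (array([430.8,   6.1]), array([369.3,  70.5]), -89.6) 1727
mic (array([432.2, -31.5]), array([55.1, 19.4]), 81.3) 61
led (array([429.7,  53.6]), array([65.8, 14.1]), 85.2) 142
```

>>> {"method": "apply_moves", "body": {
  "rows": [
    [[-24,23,0],-0.04],
    [[-23,22.5,0],-0.038],
    [[0,0,-30],0],
    [[0,0,-30],0],
    [[0,0,-30],0],
    [[0,0,-17],0],
    [[0,0,-10],0],
    [[0,0,0],0]
  ],
  "gripper": 60
}}

```text
clock: 13.6
ee_pos: [432.7, -42.4, 42.6]
ee_rot: [-2.441, -1.977, 0.001]
force: [-0.3, -0.2, -0.1]
grip_width: 0.64
```

>>> {"method": "apply_moves", "body": {
  "rows": [
    [[0,0,0],0],
    [[0,0,0],0],
    [[0,0,0],0],
    [[0,0,0],0],
    [[0,0,0],0],
    [[0,0,0],0]
  ],
  "gripper": 5
}}

```text
clock: 14.35
ee_pos: [432.7, -42.4, 43.2]
ee_rot: [2.441, 1.978, 0.0]
force: [-0.8, 0.2, 1.8]
grip_width: 0.227
```

>>> {"method": "apply_moves", "body": {
  "rows": [
    [[0,0,15],0],
    [[0,0,30],0],
    [[0,0,40],0],
    [[0,0,22],0],
    [[35,-4,0],0.02],
    [[36,-5,0],0.02],
    [[36,-4,0],0.02],
    [[36,-4,0],0.018],
    [[35,-4.2,0],0],
    [[0,0,0],0]
  ]
}}

```text
clock: 15.6
ee_pos: [612.3, -63.9, 150.3]
ee_rot: [2.361, 2.071, 0.001]
force: [-0.1, 0.6, -0.4]
grip_width: 0.227
```

>>> {"method": "apply_moves", "body": {
  "rows": [
    [[0,0,-20],0],
    [[0,0,-20],0],
    [[0,0,-10],0],
    [[0,0,-5],0],
    [[0,0,-5],0],
    [[0,0,0],0]
  ]
}}

```text
clock: 16.35
ee_pos: [610.4, -63.5, 89.7]
ee_rot: [-2.362, -2.071, 0.001]
force: [0.8, 1.1, -0.3]
grip_width: 0.227
```

>>> {"method": "apply_moves", "body": {
  "rows": [
    [[0,0,-3],0],
    [[0,0,-3],0],
    [[0,0,0],0]
  ]
}}

```text
clock: 16.73
ee_pos: [610.4, -63.5, 83.6]
ee_rot: [-2.362, -2.071, 0.001]
force: [0.2, 0.4, -0.6]
grip_width: 0.224
```

>>> {"method": "apply_moves", "body": {
  "rows": [
    [[0,0,-1.5],0],
    [[0,0,0],0],
    [[0,0,0],0],
    [[0,0,0],0],
    [[0,0,0],0]
  ],
  "gripper": 49
}}

```text
clock: 17.35
ee_pos: [610.7, -63.5, 82.5]
ee_rot: [2.362, 2.071, 0.0]
force: [0.6, -0.2, -0.3]
grip_width: 0.522
```

>>> {"method": "apply_moves", "body": {
  "rows": [
    [[0,0,-15],0],
    [[0,0,-10],0],
    [[0,0,-7],0],
    [[0,0,-5],0],
    [[0,0,-3],0],
    [[0,0,-2],0],
    [[0,0,-2],0],
    [[0,0,-2],0],
    [[0,0,0],0]
  ]
}}

```text
clock: 18.48
ee_pos: [609.8, -63.3, 38.0]
ee_rot: [-2.361, -2.071, 0.002]
force: [-6.9, 1.6, 11.3]
grip_width: 0.522
```

>>> {"method": "apply_moves", "body": {
  "rows": [
    [[0,0,-1],0],
    [[0,0,-1],0],
    [[0,0,0],0],
    [[0,0,0],0],
    [[0,0,0],0]
  ]
}}

```text
clock: 19.1
ee_pos: [609.9, -63.3, 37.2]
ee_rot: [-2.36, -2.071, 0.002]
force: [-8.8, 2.0, 16.4]
grip_width: 0.521
```

>>> {"method": "apply_moves", "body": {
  "rows": [
    [[0,0,3],0],
    [[0,0,5],0],
    [[0,0,8],0],
    [[0,0,20],0],
    [[0,0,30],0],
    [[0,0,40],0],
    [[0,0,19],0],
    [[-40,26,0],0.02],
    [[-40,26,0],0.02],
    [[-40,26,0],0.007]
  ],
  "gripper": 60
}}

```text
clock: 20.35
ee_pos: [488.7, 15.2, 158.9]
ee_rot: [-2.312, -2.125, 0.001]
force: [-0.1, 0.8, 0.8]
grip_width: 0.639
```

```bash
python3 - <<'E'
from m import *
for n in("scene","top"):
    p=get_image(n); w=cloud(p); print(n)
    for m,x,y in((4,599.5,-148),(3,610.5,-63.5)):
        q=sel(w,(x-42,x+42,y-42,y+42),62,140); print(m,len(q), np.round(np.percentile(q[:,2],[5,50,95]),1) if len(q) else "")
        q=q[q[:,2]>80]; print(rect(q) if len(q)>4 else "")
    q=sel(w,(370,500,-200,210),21,33);print("tray",rect(q),len(q))
    for nm,a,b in(("led",10,95),):
        q=sel(w,(400,470,a,b),61,74);print(nm,rect(q) if len(q)>4 else "",len(q))
E
```

```text
scene
4 292 [64.  92.5 96.4]
(array([ 599.1, -147.4]), array([35.9, 30.9]), 77.5)
3 404 [64.2 88.6 94.2]
(array([611.1, -63.8]), array([78.9, 23.8]), 83.6)
tray (array([431.4,   5.7]), array([371.5,  76.5]), -89.4) 2255
led (array([431.4,  51.2]), array([64.9, 19.5]), 82.1) 113
top
4 170 [64.3 94.8 98.7]
(array([ 597.3, -146.7]), array([33.8, 29. ]), 83.6)
3 40 [85.7 92.  96.3]
(array([604.7, -94.9]), array([19.2, 11.9]), -4.5)
tray (array([430.8,   6. ]), array([370.7,  70.1]), -89.6) 1707
led (array([431.8,  78. ]), array([16.7, 13.9]), 85.0) 37
```

>>> {"method": "apply_moves", "body": {
  "rows": [
    [[-30,19,0],0],
    [[-29.7,19.2,0],0],
    [[0,0,-30],0],
    [[0,0,-30],0],
    [[0,0,-30],0],
    [[0,0,-17],0],
    [[0,0,-9.5],0],
    [[0,0,0],0]
  ]
}}

```text
clock: 21.45
ee_pos: [430.7, 52.5, 42.5]
ee_rot: [-2.312, -2.125, 0.002]
force: [0.9, -0.9, 0.0]
grip_width: 0.641
```

>>> {"method": "apply_moves", "body": {
  "rows": [
    [[0,0,0],0],
    [[0,0,0],0],
    [[0,0,0],0],
    [[0,0,0],0],
    [[0,0,0],0],
    [[0,0,0],0]
  ],
  "gripper": 5
}}

```text
clock: 22.2
ee_pos: [431.0, 52.7, 43.1]
ee_rot: [2.313, 2.126, 0.0]
force: [-0.9, 0.3, 0.9]
grip_width: 0.165
```

>>> {"method": "apply_moves", "body": {
  "rows": [
    [[0,0,15],0],
    [[0,0,30],0],
    [[0,0,40],0],
    [[0,0,22],0],
    [[40,10.4,0],-0.02],
    [[40,10.5,0],-0.02],
    [[40,10.5,0],-0.007],
    [[41,10.5,0],0],
    [[40.6,10.5,0],0],
    [[0,0,0],0]
  ]
}}

```text
clock: 23.45
ee_pos: [634.4, 105.5, 149.9]
ee_rot: [2.361, 2.072, 0.001]
force: [-1.3, 0.1, -1.4]
grip_width: 0.17
```

>>> {"method": "apply_moves", "body": {
  "rows": [
    [[0,0,-20],0],
    [[0,0,-20],0],
    [[0,0,-10],0],
    [[0,0,-5],0],
    [[0,0,-5],0],
    [[0,0,0],0]
  ]
}}

```text
clock: 24.2
ee_pos: [632.2, 105.1, 89.8]
ee_rot: [-2.362, -2.071, 0.001]
force: [-0.7, 0.2, -2.3]
grip_width: 0.169
```

>>> {"method": "apply_moves", "body": {
  "rows": [
    [[0,0,-3],0],
    [[0,0,-3],0],
    [[0,0,0],0]
  ]
}}

```text
clock: 24.58
ee_pos: [632.3, 105.1, 83.6]
ee_rot: [-2.362, -2.071, 0.001]
force: [-1.9, 0.9, -1.9]
grip_width: 0.163
```

>>> {"method": "apply_moves", "body": {
  "rows": [
    [[0,0,-1.5],0],
    [[0,0,0],0],
    [[0,0,0],0],
    [[0,0,0],0],
    [[0,0,0],0]
  ],
  "gripper": 49
}}

```text
clock: 25.2
ee_pos: [632.6, 105.1, 82.5]
ee_rot: [2.362, 2.071, 0.0]
force: [-0.8, -0.7, -0.2]
grip_width: 0.519
```

>>> {"method": "apply_moves", "body": {
  "rows": [
    [[0,0,-15],0],
    [[0,0,-10],0],
    [[0,0,-7],0],
    [[0,0,-5],0],
    [[0,0,-3],0],
    [[0,0,-2],0],
    [[0,0,-2],0],
    [[0,0,-2],0],
    [[0,0,0],0]
  ]
}}

```text
clock: 26.32
ee_pos: [631.7, 105.1, 38.1]
ee_rot: [-2.361, -2.071, 0.003]
force: [-6.5, -0.9, 11.9]
grip_width: 0.521
```

>>> {"method": "apply_moves", "body": {
  "rows": [
    [[0,0,-1],0],
    [[0,0,-1],0],
    [[0,0,0],0],
    [[0,0,0],0],
    [[0,0,0],0]
  ]
}}

```text
clock: 26.95
ee_pos: [631.7, 105.1, 37.2]
ee_rot: [-2.361, -2.071, 0.003]
force: [-9.1, 0.1, 15.5]
grip_width: 0.518
```

>>> {"method": "apply_moves", "body": {
  "rows": [
    [[0,0,3],0],
    [[0,0,5],0],
    [[0,0,8],0],
    [[0,0,20],0],
    [[0,0,40],0],
    [[0,0,50],0],
    [[0,0,50],0],
    [[-40,0,40],0],
    [[-40,0,0],0],
    [[-40,0,0],0]
  ],
  "gripper": 60
}}

```text
clock: 28.2
ee_pos: [511.3, 105.2, 251.7]
ee_rot: [2.361, 2.071, 0.002]
force: [0.2, 0.4, -0.2]
grip_width: 0.638
```

```bash
python3 - <<'E'
from m import *
for n in("scene","top"):
    p=get_image(n); w=cloud(p); print(n)
    x,y=632.4,105
    q=sel(w,(x-42,x+42,y-42,y+42),62,140); print(1,len(q), np.round(np.percentile(q[:,2],[5,50,95]),1) if len(q) else "")
    q=q[q[:,2]>80]; print(rect(q) if len(q)>4 else "")
    q=sel(w,(520,680,250,430),100,170)
    print("zmax",np.percentile(q[:,2],99))
    for z in(115,130,140,145,148):
        r=q[q[:,2]>z];print(z,rect(r),len(r))
    for s in(0,1): # cups
        q=sel(w,(520,680,250,430),8,50); 
        r=q[(q[:,1]>345)==s]; print("cup",rect(r) if len(r)>4 else "",len(r),np.round(r.mean(0)))
    q=sel(w,(380,640,-450,-290),180,205)
    for a,b in((380,430),(430,480),(480,530),(530,600)):
        r=q[(q[:,0]>a)&(q[:,0]<b)];print("bar",a,np.round(np.percentile(r,[2,50,98],axis=0),1).tolist())
E
```

```text
scene
1 353 [64.2 86.7 96.1]
(array([633.9, 103.3]), array([65., 20.]), 87.8)
zmax 151.21525185873833
115 (array([599.8, 344.4]), array([119. ,  29.9]), -71.2) 433
130 (array([599.9, 343.4]), array([100.6,  29.9]), -70.8) 323
140 (array([599.7, 344.2]), array([77.8, 29.4]), -69.9) 220
145 (array([599.3, 344.7]), array([59.5, 28.9]), -68.0) 138
148 (array([599.9, 343.9]), array([44.6, 27.5]), -68.0) 78
cup (array([584.5, 269.8]), array([129.8,  25.3]), 26.9) 225 [625. 284.  30.]
cup (array([585. , 393.1]), array([49.2, 26. ]), 29.6) 225 [588. 391.  30.]
bar 380 [[407.4, -365.4, 182.9], [418.3, -354.7, 191.9], [428.3, -345.2, 196.7]]
bar 430 [[430.6, -365.3, 183.9], [454.9, -357.1, 190.5], [477.0, -349.5, 194.0]]
bar 480 [[480.7, -367.7, 186.4], [505.6, -359.8, 190.7], [529.5, -352.5, 193.4]]
bar 530 [[531.3, -370.2, 180.7], [554.8, -362.6, 189.2], [571.7, -354.6, 193.5]]
top
1 0 

zmax 153.7432670967164
115 (array([596. , 351.1]), array([115. ,  29.7]), -70.8) 500
130 (array([597.3, 347.2]), array([103.7,  28.9]), -70.2) 439
140 (array([597.6, 346.9]), array([83.1, 28.6]), -70.2) 314
145 (array([598.2, 345.2]), array([68.4, 28.6]), -70.2) 228
148 (array([597.6, 347. ]), array([60.8, 28.4]), -70.5) 161
cup  0 [nan nan nan]
cup (array([574.3, 388.3]), array([47.6, 21.5]), -13.9) 87 [570. 389.  30.]
bar 380 [[401.7, -363.3, 183.1], [413.6, -351.8, 192.5], [428.8, -342.9, 198.1]]
bar 430 [[431.1, -364.1, 183.3], [455.3, -354.4, 190.9], [478.5, -348.0, 195.3]]
bar 480 [[480.9, -366.0, 183.8], [504.0, -356.6, 190.8], [529.0, -351.1, 195.0]]
bar 530 [[531.1, -368.6, 181.7], [549.0, -359.0, 190.8], [569.0, -353.3, 195.0]]<stdin>:13: RuntimeWarning: Mean of empty slice.
  ret = um.true_divide(
```

>>> {"method": "apply_moves", "body": {
  "rows": [
    [[14.4,40,0],0.078],
    [[14.4,40,0],0.078],
    [[14.4,40,0],0.078],
    [[14.4,40,0],0.078],
    [[14.4,40,0],0.078],
    [[14.4,40.1,-20],0.0795],
    [[0,0,-30],0],
    [[0,0,-30],0],
    [[0,0,-20],0],
    [[0,0,-15],0]
  ]
}}

```text
clock: 29.55
ee_pos: [599.0, 345.1, 134.4]
ee_rot: [-1.815, -2.563, 0.001]
force: [0.4, -0.4, 0.7]
grip_width: 0.635
```

>>> {"method": "apply_moves", "body": {
  "rows": [
    [[0,0,0],0],
    [[0,0,0],0],
    [[0,0,0],0],
    [[0,0,0],0],
    [[0,0,0],0],
    [[0,0,0],0],
    [[0,0,0],0]
  ],
  "gripper": 10
}}

```text
clock: 30.42
ee_pos: [599.5, 345.4, 136.8]
ee_rot: [1.815, 2.563, 0.002]
force: [-1.4, -1.2, 5.2]
grip_width: 0.294
```

>>> {"method": "apply_moves", "body": {
  "rows": [
    [[0,0,5],0],
    [[0,0,15],0],
    [[0,0,25],0],
    [[0,0,30],0],
    [[0,0,30],0],
    [[0,0,30],0],
    [[0,0,20],0],
    [[0,0,0],0]
  ]
}}

```text
clock: 31.42
ee_pos: [599.9, 345.6, 292.9]
ee_rot: [1.814, 2.562, 0.006]
force: [0.4, 0.3, -1.9]
grip_width: 0.295
```

>>> {"method": "apply_moves", "body": {
  "rows": [
    [[-5,-15,0],0],
    [[-10,-30,0],-0.02],
    [[-12,-36,0],-0.022],
    [[-12,-36,0],-0.022],
    [[-12,-36,0],-0.022],
    [[-12,-36,0],-0.022],
    [[-12,-36,0],-0.022],
    [[-12,-36,0],-0.022],
    [[-12,-36,0],-0.022],
    [[-12,-36,0],-0.022]
  ]
}}

```text
clock: 32.67
ee_pos: [485.6, 10.6, 288.4]
ee_rot: [-2.057, -2.371, 0.004]
force: [-0.6, -1.0, -2.2]
grip_width: 0.294
```

>>> {"method": "apply_moves", "body": {
  "rows": [
    [[-12,-36,0],-0.022],
    [[-12,-36,0],-0.022],
    [[-12,-36,0],-0.022],
    [[-12,-36,0],-0.022],
    [[-12,-36,0],-0.022],
    [[-12,-36,0],-0.022],
    [[-12,-36,0],-0.022],
    [[-12,-36,0],-0.022],
    [[-15,-45,0],-0.02],
    [[-11.8,-32.4,0],-0.001]
  ]
}}

```text
clock: 33.92
ee_pos: [362.7, -353.8, 288.4]
ee_rot: [-2.28, -2.156, 0.0]
force: [0.3, 0.5, -2.0]
grip_width: 0.292
```

```bash
python3 - <<'E'
from m import *
a=[]
for n in("scene","top"):
    p=get_image(n); w=cloud(p); print(n)
    q=sel(w,(300,470,-450,-240),150,285); print(len(q),np.round(np.percentile(q,[2,50,98],axis=0)))
    save(p,n+"4.png",(20,80,220,300) if n=="scene" else (300,120,500,340),2)
    a.append(cv2.imread("pics/"+n+"4.png"))
    q=sel(w,(370,500,-200,210),21,33);print("tray",rect(q),len(q))
cv2.imwrite("pics/e.png",np.hstack(a))
print(np.round(get_state()["ee_pos"],1))
E
```

```text
scene
1431 [[ 348. -401.  157.]
 [ 380. -362.  201.]
 [ 459. -256.  283.]]
tray (array([431.6,   5.9]), array([371.5,  76.5]), -89.5) 2424
top
897 [[ 337. -385.  160.]
 [ 368. -281.  204.]
 [ 463. -255.  282.]]
tray (array([431. ,   5.8]), array([370.7,  70.7]), -89.6) 2873
[ 362.2 -355.2  288.2]
```

View pics/e.png

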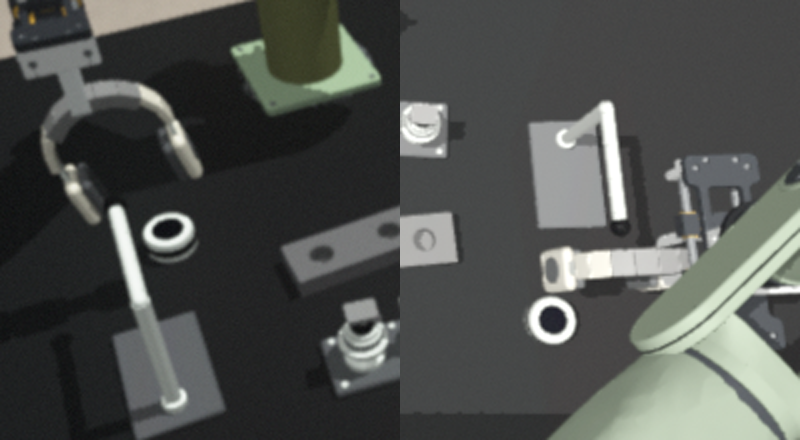

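>>> {"method": "apply_moves", "body": {
  "rows": [
    [[0,1,-15],0],
    [[0,1,-25],0],
    [[0,0,-22],0],
    [[0,0,-13],0],
    [[0,0,0],0],
    [[0,0,0],0]
  ]
}}

```text
clock: 34.78
ee_pos: [365.6, -351.3, 216.1]
ee_rot: [2.28, 2.16, -0.0]
force: [-0.8, -0.2, -2.1]
grip_width: 0.293
```

```bash
python3 - <<'E'
from m import *
for n in("scene","top"):
    w=cloud(get_image(n)); print(n)
    q=sel(w,(320,400,-450,-250),60,235)
    for z0,z1 in((70,85),(100,125),(150,180),(180,195),(195,207),(207,232)):
        r=q[(q[:,2]>z0)&(q[:,2]<z1)]; 
        if len(r): print(z0,len(r),np.round(np.percentile(r,[2,98],axis=0)[:,:2]).tolist())
    print("zmin",np.percentile(q[:,2],1))
    for y in(-300,-380):
        r=q[(q[:,1]>-335) if y==-300 else (q[:,1]<-375)]
        if len(r): print("side",y,"zmin",np.percentile(r[:,2],2))
E
```

```text
scene
70 28 [[382.0, -385.0], [392.0, -369.0]]
100 253 [[351.0, -393.0], [396.0, -252.0]]
150 139 [[355.0, -402.0], [393.0, -259.0]]
180 93 [[354.0, -400.0], [386.0, -265.0]]
195 119 [[355.0, -394.0], [385.0, -272.0]]
207 511 [[354.0, -383.0], [392.0, -282.0]]
zmin 81.7210480613471
side -300 zmin 104.03824218585056
side -380 zmin 79.274949650033
top
70 10 [[341.0, -372.0], [357.0, -356.0]]
100 82 [[341.0, -381.0], [394.0, -250.0]]
150 117 [[349.0, -271.0], [393.0, -257.0]]
180 46 [[356.0, -273.0], [383.0, -263.0]]
195 62 [[357.0, -389.0], [383.0, -268.0]]
207 401 [[351.0, -366.0], [383.0, -279.0]]
zmin 85.35114977562019
side -300 zmin 118.16493603973812
side -380 zmin 88.55898648532315
```

>>> {"method": "apply_moves", "body": {
  "rows": [
    [[0,-5,0],0],
    [[5,-5,0],0],
    [[15,-1,0],0],
    [[20,-1,0],0],
    [[20,-1,0],0],
    [[20,-1,0],0],
    [[20,-1,0],0],
    [[15,-1,0],0],
    [[6,0,0],0],
    [[0,0,0],0]
  ]
}}

```text
clock: 36.12
ee_pos: [486.4, -367.0, 215.2]
ee_rot: [-2.28, -2.16, 0.0]
force: [0.4, -0.2, -2.0]
grip_width: 0.296
```

>>> {"method": "apply_moves", "body": {
  "rows": [
    [[0,0,-5],0],
    [[0,0,-5],0],
    [[0,0,-4],0],
    [[0,0,-2],0],
    [[0,0,0],0],
    [[0,0,0],0]
  ]
}}

```text
clock: 36.88
ee_pos: [486.2, -367.3, 199.7]
ee_rot: [2.281, 2.16, -0.0]
force: [-0.1, -0.5, -2.2]
grip_width: 0.294
```

```bash
python3 - <<'E'
from m import *
a=[]
for n in("scene","top"):
    p=get_image(n); w=cloud(p); print(n)
    q=sel(w,(430,540,-460,-260),45,215)
    for z0,z1 in((50,70),(80,105),(150,180),(180,195),(195,212)):
        r=q[(q[:,2]>z0)&(q[:,2]<z1)]; 
        if len(r): print(z0,len(r),np.round(np.percentile(r,[2,98],axis=0)[:,:2]).tolist())
    save(p,n+"5.png",(50,100,200,300) if n=="scene" else (300,120,450,320),2.6)
    a.append(cv2.imread("pics/"+n+"5.png"))
cv2.imwrite("pics/f.png",np.hstack(a))
print(np.round(get_state()["ee_pos"],1))
E
```

```text
scene
50 50 [[474.0, -401.0], [511.0, -374.0]]
80 253 [[472.0, -408.0], [517.0, -266.0]]
150 160 [[476.0, -418.0], [506.0, -281.0]]
180 333 [[476.0, -408.0], [539.0, -289.0]]
195 381 [[475.0, -396.0], [512.0, -301.0]]
top
50 15 [[464.0, -375.0], [492.0, -372.0]]
80 99 [[466.0, -381.0], [513.0, -264.0]]
150 66 [[477.0, -290.0], [503.0, -280.0]]
180 178 [[467.0, -366.0], [539.0, -287.0]]
195 174 [[474.0, -361.0], [506.0, -298.0]]
[ 486.3 -367.4  199.7]
```

View pics/f.png

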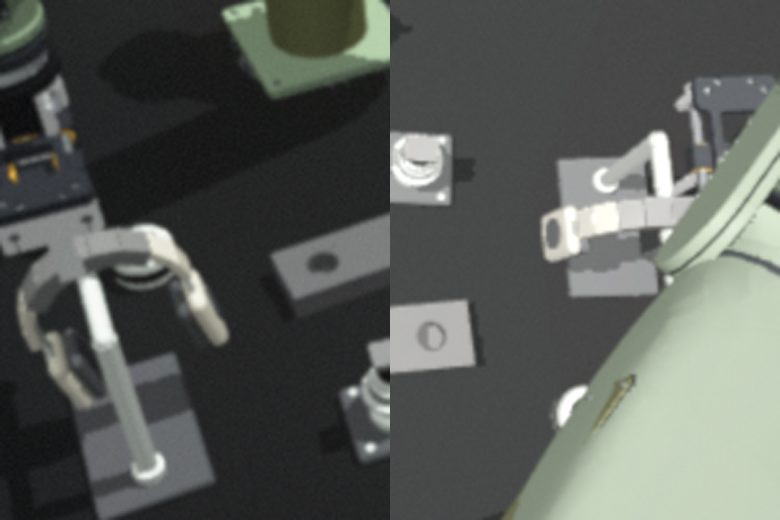

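>>> {"method": "apply_moves", "body": {
  "rows": [
    [[0,-2,-1],0],
    [[0,-2,-1],0],
    [[0,0,-1],0],
    [[0,0,0],0]
  ]
}}

```text
clock: 37.48
ee_pos: [486.0, -371.1, 196.2]
ee_rot: [-2.281, -2.16, -0.0]
force: [-0.3, 0.4, -2.4]
grip_width: 0.294
```

>>> {"method": "apply_moves", "body": {
  "rows": [
    [[0,0,-1],0],
    [[0,0,0],0],
    [[0,0,0],0]
  ]
}}

```text
clock: 37.85
ee_pos: [486.1, -371.2, 195.5]
ee_rot: [2.281, 2.16, 0.0]
force: [0.6, 0.3, -1.4]
grip_width: 0.295
```

>>> {"method": "apply_moves", "body": {
  "rows": [
    [[0,0,-1],0],
    [[0,0,0],0],
    [[0,0,0],0]
  ]
}}

```text
clock: 38.22
ee_pos: [486.2, -371.3, 194.6]
ee_rot: [2.281, 2.16, 0.0]
force: [0.7, -1.1, -2.3]
grip_width: 0.293
```

>>> {"method": "apply_moves", "body": {
  "rows": [
    [[0,0,-1],0],
    [[0,0,0],0],
    [[0,0,0],0]
  ]
}}

```text
clock: 38.6
ee_pos: [486.2, -371.3, 194.5]
ee_rot: [2.281, 2.16, 0.0]
force: [-2.0, 0.2, 6.0]
grip_width: 0.296
```

>>> {"method": "apply_moves", "body": {
  "rows": [
    [[0,0,1],0],
    [[0,0,0],0],
    [[0,0,0],0],
    [[0,0,0],0],
    [[0,0,0],0],
    [[0,0,0],0],
    [[0,0,0],0],
    [[0,0,0],0]
  ],
  "gripper": 60
}}

```text
clock: 39.6
ee_pos: [486.1, -371.2, 194.5]
ee_rot: [2.281, 2.16, 0.0]
force: [-0.2, 0.3, 0.0]
grip_width: 0.638
```

>>> {"method": "apply_moves", "body": {
  "rows": [
    [[0,0,5],0],
    [[0,0,15],0],
    [[0,0,30],0],
    [[0,0,40],0],
    [[0,0,40],0],
    [[-40,0,0],0],
    [[-40,40,0],0],
    [[-20,50,0],0],
    [[0,55,0],0],
    [[0,55,0],0]
  ]
}}

```text
clock: 40.85
ee_pos: [385.9, -170.0, 326.0]
ee_rot: [2.281, 2.156, 0.001]
force: [0.4, 0.9, -0.1]
grip_width: 0.639
```

>>> {"method": "apply_moves", "body": {
  "rows": [
    [[0,0,0],0],
    [[0,0,0],0],
    [[0,0,0],0],
    [[0,0,0],0],
    [[0,0,0],0],
    [[0,0,0],0],
    [[0,0,0],0],
    [[0,0,0],0]
  ]
}}

```text
clock: 41.85
ee_pos: [386.1, -171.2, 324.4]
ee_rot: [-2.281, -2.16, 0.0]
force: [0.1, 0.4, 0.9]
grip_width: 0.639
```

```bash
cat > fin.py <<'E'
from m import *
a=[]
for n in("scene","top"):
    p=get_image(n); w=cloud(p); print(n)
    q=sel(w,(430,540,-460,-260),45,225)
    print("zmax",np.percentile(q[:,2],98))
    for z0,z1 in((55,75),(80,105),(150,180),(180,195),(198,215)):
        r=q[(q[:,2]>z0)&(q[:,2]<z1)]; 
        if len(r): print(z0,len(r),np.round(np.percentile(r,[2,98],axis=0)[:,:2]).tolist())
    for s in(0,1):
        r=q[(q[:,1]>-357)==s]; r=r[abs(r[:,1]+357)>40]
        if len(r): print("cup zmin",np.percentile(r[:,2],2))
    for m,x,y in((1,632.4,105),(3,610.5,-63.5),(4,599.5,-148)):
        r=sel(w,(x-42,x+42,y-42,y+42),75,140); print("acc",m,len(r),(rect(r),np.round(np.percentile(r[:,2],[50,95]),1)) if len(r)>4 else "")
        r=sel(w,(x-28,x+28,y-28,y+28),30,55); print("  rim z95",np.round(np.percentile(r[:,2],[50,90]),1) if len(r) else "")
    save(p,n+"6.png",(60,100,330,300),2)
    a.append(cv2.imread("pics/"+n+"6.png") if n=="scene" else None)
    if n=="top": save(p,n+"6.png",(170,130,440,270),2); a[1]=cv2.imread("pics/top6.png")
cv2.imwrite("pics/g.png",np.vstack(a)[:, :])
E
python3 fin.py
```

```text
scene
zmax 210.10318793432748
55 85 [[481.0, -432.0], [516.0, -298.0]]
80 239 [[476.0, -435.0], [516.0, -293.0]]
150 199 [[473.0, -431.0], [506.0, -296.0]]
180 465 [[434.0, -419.0], [537.0, -308.0]]
198 466 [[474.0, -401.0], [503.0, -327.0]]
cup zmin 67.04925423020222
cup zmin 66.57753994551003
acc 1 257 ((array([632.8, 103.7]), array([68.3, 20. ]), 89.8), array([91.8, 95.9]))
  rim z95 [46.  51.8]
acc 3 327 ((array([611.4, -64.3]), array([77.8, 22.7]), 84.4), array([90.4, 95. ]))
  rim z95 [45.9 52.7]
acc 4 215 ((array([ 599.8, -146.2]), array([38.8, 31.7]), 75.7), array([93.9, 97.5]))
  rim z95 [46.1 52.3]
topTraceback (most recent call last):
  File "fin.py", line 6, in <module>
    print("zmax",np.percentile(q[:,2],98))
                 ~~~~~~~~~~~~~^^^^^^^^^^^
    return _quantile_unchecked(
        a, q, axis, out, overwrite_input, method, keepdims, weights)
    return _ureduce(a,
                    func=_quantile_ureduce_func,
    ...<5 lines>...
                    overwrite_input=overwrite_input,
                    method=method)
    r = func(a, **kwargs)
    result = _quantile(arr,
                       quantiles=q,
    ...<2 lines>...
                       out=out,
                       weights=wgt)
    slices_having_nans = np.isnan(arr[-1, ...])
                                  ~~~^^^^^^^^^
IndexError: index -1 is out of bounds for axis 0 with size 0
```

>>> {"method": "apply_moves", "body": {
  "rows": [
    [[0,0,0],0],
    [[0,0,0],0],
    [[0,0,0],0],
    [[0,0,0],0],
    [[0,0,0],0],
    [[0,0,0],0],
    [[0,0,0],0],
    [[0,0,0],0]
  ]
}}

```text
clock: 42.95
ee_pos: [386.1, -171.2, 324.4]
ee_rot: [-2.281, -2.16, -0.0]
force: [0.0, 0.1, -0.2]
grip_width: 0.636
```

```bash
sed -i 's/in("scene","top"):/in("scene",):/; s/np.vstack(a)/a[0]/' fin.py; python3 fin.py | sed -n 2,9p
```

```text
zmax 209.89726499751538
55 102 [[476.0, -422.0], [516.0, -288.0]]
80 255 [[475.0, -427.0], [516.0, -285.0]]
150 200 [[474.0, -427.0], [506.0, -291.0]]
180 445 [[435.0, -415.0], [536.0, -305.0]]
198 463 [[475.0, -397.0], [503.0, -322.0]]
cup zmin 63.11959876130788
cup zmin 72.14511834599051
```

View pics/g.png

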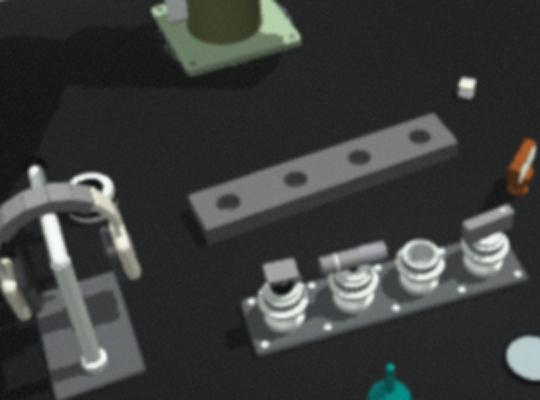

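It shows head, mic and led seated in couplers 4, 3 and 1, with the sleeves up. The headset hangs on the bar but still swings, so I'll let it settle.

>>> {"method": "apply_moves", "body": {
  "rows": [
    [[0,0,0],0],
    [[0,0,0],0],
    [[0,0,0],0],
    [[0,0,0],0],
    [[0,0,0],0],
    [[0,0,0],0],
    [[0,0,0],0],
    [[0,0,0],0],
    [[0,0,0],0],
    [[0,0,0],0]
  ]
}}

```text
clock: 44.25
ee_pos: [386.1, -171.2, 324.5]
ee_rot: [2.281, 2.16, 0.0]
force: [-0.3, -0.2, 0.0]
grip_width: 0.636
```

>>> {"method": "apply_moves", "body": {
  "rows": [
    [[0,0,0],0],
    [[0,0,0],0],
    [[0,0,0],0],
    [[0,0,0],0],
    [[0,0,0],0],
    [[0,0,0],0],
    [[0,0,0],0],
    [[0,0,0],0],
    [[0,0,0],0],
    [[0,0,0],0]
  ]
}}

```text
clock: 45.5
ee_pos: [386.1, -171.2, 324.4]
ee_rot: [-2.281, -2.16, -0.0]
force: [0.1, -0.2, 0.6]
grip_width: 0.638
```

>>> {"method": "apply_moves", "body": {
  "rows": [
    [[0,0,0],0],
    [[0,0,0],0],
    [[0,0,0],0],
    [[0,0,0],0],
    [[0,0,0],0],
    [[0,0,0],0],
    [[0,0,0],0],
    [[0,0,0],0],
    [[0,0,0],0],
    [[0,0,0],0]
  ]
}}

```text
clock: 46.75
ee_pos: [386.1, -171.2, 324.4]
ee_rot: [-2.281, -2.16, 0.0]
force: [0.1, 0.3, -0.0]
grip_width: 0.639
```

>>> {"method": "apply_moves", "body": {
  "rows": [
    [[0,0,0],0],
    [[0,0,0],0],
    [[0,0,0],0],
    [[0,0,0],0],
    [[0,0,0],0],
    [[0,0,0],0],
    [[0,0,0],0],
    [[0,0,0],0],
    [[0,0,0],0],
    [[0,0,0],0]
  ]
}}

```text
clock: 48.0
ee_pos: [386.1, -171.2, 324.4]
ee_rot: [-2.281, -2.16, 0.0]
force: [0.3, -0.2, 0.4]
grip_width: 0.635
```

```bash
for i in 1 2 3 4 5 6 7 8 9 10 11 12; do python3 fin.py | sed -n '4p;8,9p'|tr '\n' ' ';echo; done; python3 fin.py
```

```text
80 237 [[475.0, -429.0], [517.0, -287.0]] cup zmin 63.488720742566365 cup zmin 70.08409260628937 
80 245 [[477.0, -429.0], [517.0, -287.0]] cup zmin 64.09706124345308 cup zmin 70.19489670658425 
80 244 [[475.0, -429.0], [517.0, -288.0]] cup zmin 63.038959368231595 cup zmin 69.79767203324629 
80 244 [[477.0, -429.0], [516.0, -287.0]] cup zmin 63.98259683175112 cup zmin 69.18838587330657 
80 239 [[478.0, -429.0], [516.0, -287.0]] cup zmin 63.37479306174011 cup zmin 70.54522588028892 
80 248 [[478.0, -429.0], [516.0, -288.0]] cup zmin 63.534539621336734 cup zmin 69.9130495749757 
80 247 [[478.0, -428.0], [516.0, -287.0]] cup zmin 63.45888696533616 cup zmin 70.36084684425396 
80 243 [[476.0, -429.0], [517.0, -288.0]] cup zmin 63.48523529224713 cup zmin 69.4863687484448 
80 238 [[476.0, -429.0], [516.0, -287.0]] cup zmin 63.39348705767423 cup zmin 69.32803809462979 
80 241 [[476.0, -429.0], [516.0, -287.0]] cup zmin 63.66662504273544 cup zmin 70.2587431450292 
80 245 [[479.0, -429.0], [516.0, -288.0]] cup zmin 63.506994052672184 cup zmin 69.66783930723206 
80 239 [[476.0, -428.0], [516.0, -288.0]] cup zmin 63.96130584764307 cup zmin 69.46765526360801 
scene
zmax 209.9873987165385
55 98 [[479.0, -426.0], [515.0, -292.0]]
80 240 [[476.0, -429.0], [516.0, -287.0]]
150 207 [[475.0, -428.0], [506.0, -292.0]]
180 450 [[432.0, -415.0], [537.0, -306.0]]
198 459 [[474.0, -397.0], [503.0, -324.0]]
cup zmin 63.833281782953485
cup zmin 70.14043575784306
acc 1 256 ((array([633.2, 103.3]), array([66.1, 19.3]), -89.8), array([91.9, 96.7]))
  rim z95 [45.6 52.3]
acc 3 325 ((array([611.8, -64.2]), array([78.3, 22.1]), 83.8), array([90.3, 95. ]))
  rim z95 [46.1 51.9]
acc 4 218 ((array([ 599.4, -146.2]), array([39.2, 31.6]), 74.0), array([93.7, 97. ]))
  rim z95 [45.8 52.1]
```

At rest, about 3° of tilt. All checks are consistent, so I'm handing in.

```bash
python3 -c "
from cell import finish_job; print(finish_job())"
```

```text
the job is handed in; nothing more can be done
None
```

The job is handed in at about 49 s on the robot's clock, with no verdict reported. Only three accessories stood in the tray. The ball head is locked in coupler 4, the microphone in coupler 3 and the LED light in coupler 1. There was no receiver, so coupler 2 is empty. The headphones hang on the hanger's bar. I left the brown look-alike light alone.

My last checks, from the scene camera:
- **Accessories:** their tops are at about 97, 95 and 97 mm (head, microphone, LED). These match the 95–96 mm expected with the plugs fully home.
- **Sleeves:** the rims of the three used couplers are back at about 46 mm, which is up. I did not measure coupler 2's sleeve, but it was never touched.
- **Headphones:** they are at rest, about 3° off level and clear of the shelf, roughly 75 mm from the post. They turned about 10° in the grip while being carried and swung for a few seconds after release, then settled.
- **Bystanders:** I checked these only by eye. They looked unmoved and the robot never went near them.
- **Top camera:** the arm blocked its view at the end, so the final check rests on the scene camera alone.

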